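Slide the specimen carrier home under the stereo microscope

TASK

Pick up the blue specimen carrier and slide it, nose first, into the guide under the microscope's head, past the springy roller and fully home against the red stop, wherever that has been set; then let go of it. You must feel for the stop. The microscope only stands on the bench: push gently so that you do not shove it along, and leave the slide box, the jar and the beaker where they are.

Things in the scene. Friction and masses are not known exactly. Their poses are not given: they have to be found in the camera images.
- microscope: White stereo microscope, 4 kg, standing loose on the bench (slides if pushed with more than 19 to 28 N). Origin at bench level under the lens axis; y runs along the guide, out of its mouth; x points to the steel column 105 mm behind the lens axis; z up. All 'x, y, z =' below are mm in this frame. Aluminium track: top at z = 24, x -44 to 44, y -70 to 170.
- lens (a point): Centre of the lens opening, z = 78: underside of the black ring light (radius 42, up to z = 100). Above it the white head: x -55 to 70, y -50 to 50, z 104 to 200, two eyepieces on the -x side out to x = -75, z = 240. A gripper pointing down cannot follow the carrier's rib all the way in below the head; the carrier's tail stays clear outside. Axes as the microscope.
- guide_mouth (a point): Mid-point of the guide's mouth, on the track, y = 100. Two dark rails, 13 high, 67 apart (inner faces), run from y = 70 in to y = -48; outside y = 70 they open as a funnel up to y = 102, where it is about 90 wide. Axes as the microscope.
- lip_start (a point): Point on the track, y = 50, mid-guide. From here in to y = -48 each rail has a lip overhanging the track by 7 mm, its underside 13 mm above the track: the carrier enters only from the mouth, lying flat.
- roller (a point): Foot of the axis of the brass spring roller (16 across) in the +x rail, y = 10. It sticks 5 mm into the guide and yields sideways with a 1 to 3 N spring: sliding takes some 3 to 9 N, friction included. Beyond it, under the head, a solid red stop, 11 high, is clamped at an unknown setting: its face anywhere from y = -44 to y = -20. Home means the carrier's nose against that face; it must be felt.
- carrier: Blue specimen carrier, 0.24 to 0.49 kg. Flat plate 180 long (its x, nose to +x), 64 wide (its y), 10 thick, the two nose corners cut off 10 mm at 45 degrees. Origin: centre of the underside. It starts flat on the bench. When home its x axis points along the microscope's -y axis and its origin lies somewhere from y = 46 to 70, depending on the stop, on the track.
- carrier_grip (a point): Centre, half-way up, of the carrier's black rib, the grip for carrying, near the centre of mass: rib 44 long (carrier x), 14 thick (carrier y), 30 high above the plate. The point lies 10 mm behind the plate's centre, 25 mm above the underside; axes as the carrier.
- carrier_nose (a point): Middle of the carrier's front end face, 90 mm ahead of the plate's centre, 5 mm above the underside; axes as the carrier. The white and green specimen slide (75 x 26) lies on the plate's front half.
- carrier_tail (a point): Centre of the rear face of the black tail tab (6 thick along x, 40 wide, standing 20 mm above the plate), flush with the plate's rear end, 90 mm behind the plate's centre, 20 mm above the underside; axes as the carrier.
- slide_box: Bystander: orange and yellow box 100 x 75 x 35 mm; origin under its centre.
- reagent_jar: Bystander: amber jar, 56 mm across, 85 mm high; origin under its centre.
- beaker: Bystander: glass beaker 64 mm across, 75 mm high, on a round blue tray 270 mm across; origin under its centre.
There are look-alikes about, which are no part of the job. There is more than one size of the carrier; the job needs the middle-sized.

How it is judged (in metres and radians):
On the way:
1. the carrier's nose has entered the guide under the lips, not yet at the stop (y of carrier_nose in the frame of microscope between -0.01 and 0.045 m and z of carrier_nose in the frame of microscope below 0.034 m and angle between the x axis of carrier and the y axis of microscope, either way round below 0.12 rad), for 0.1 s.
At the end, for the whole second after the job is handed in: The carrier lies flat in the guide with its nose against the red stop (gap at most about 3 mm; the rule measures from the nose point to the middle of the stop, which is 5 mm behind its face), let go and at rest, the microscope at rest too (distance between carrier_nose and end_stop_c0 below 0.0085 m and angle between the x axis of carrier and the y axis of microscope, either way round below 0.06 rad and angle between carrier's own z axis and vertical below 0.04 rad and linear speed of each of carrier, microscope below 0.01 m/s); the robot touches nothing.
It fails at once if the microscope was shoved more than 6 mm (distance of microscope from where it was at the start of the episode above 0.006 m).
It fails at once if a bystander (slide box, jar, beaker) was moved more than 30 mm (distance of any of slide_box, reagent_jar, beaker from where it was at the start of the episode above 0.03 m).
It also fails if it takes over 51 s, if anything falls off the work surface, if the arm or the gripper's body presses on something with over 40 N, if the wrist force passes 120 N, or if a joint passes its speed limit or range.

ROBOT

A 6-joint arm with a two-finger parallel gripper is mounted at the origin on the work surface. World frame = base frame: x ahead of the robot, y to its left, z up, the work surface at z = 0. Lengths are in mm, angles in rad, forces in N, time in s.
With the tool pointing down it reaches from about 275 to 725 mm from the base axis. Payload 15.9 kg.
Tool frame: the origin (TCP) lies midway between the tips of the shut fingers; the grasp point (between the pads) lies 19 mm behind it; z points along the fingers, y is the line along which they close (so a half turn about z gives the same grasp; the last joint's range is limited). The gripper opens to 85 mm and grips with 20 to 120 N. Pads are 22 mm wide; open, the fingers measure 114 mm over their backs; the gripper's body (76 mm by 85 mm) begins 54 mm behind the grasp point. The pads swing forward as they close: fully open they stand 13 mm farther back than shut.
Start: joints at [-1.131, 0.213, -0.034, 1.323, 0, 1.571], TCP at [212.871, -452.406, 231.306] pointing down, gripper open.
Joint ranges: [-2.98, 2.98], [-0.74, 1.72], [-1.14, 1.35], [-2.1, 2.04], [-1.57, 1.44], [-3.14, 3.14]. Speed limits (rad/s): [1.89, 1.89, 2.39, 2.57, 3.14, 3.14].

INTERFACE

Orientations are given as a rotation vector (axis times angle).
In Python, from station import env, hand, planner, get_obs, imaging, job_done gives the robot as it stands. Calls block until the motion is done:
- env.move_ptp(position, orientation): joint-space move of the TCP to a pose.
- env.servo_line(position, ori=None, rate=150): straight line of the TCP; ori=None keeps the orientation; rate is the mean speed in mm/s.
- env.move_joints(angles): joint-space move.
- hand.set_gripper(opening, effort=None): opening from 0.0 (shut) to 1.0 (fully open); effort is the grip in N (None keeps the last); returns when the fingers have stopped.
- env.hold(seconds).
- planner.solve_ik(position, orientation): joint angles nearest the present ones, or None.
- get_obs(): the state.
- imaging.camera(name): name is "side" or "top" or "wrist"; returns a dict with "img" (384x512x3 uint8, blue, green, red), "fovy" (degrees; the focal length in pixels is half the picture's height over the tangent of half this angle, whatever the lens; pixels are square), "cx", "cy" (the principal point, pixels), "origin" and "rotation" of the camera in the world; the wrist camera has in their place "T_tool_cam" (4x4, takes a point from camera to tool coordinates, whose origin is the TCP and whose axes are the flange's). Camera axes: x right, y down, z forward; pixel columns grow to the right and rows downward; lengths in mm; the calibration is good to about 2 mm. A picture is of the moment at which its call begins: read the wrist's pose just before it. There is no depth.
A pose or a line that the arm cannot do raises env.IKError and nothing moves.
- job_done(): hands the job in; it is judged then, once.
The state is a dict: "t": time; "qpos": joint angles; "qvel": joint speeds; "effort": joint torques, N m; "tool_pos": TCP position; "tcp_rot": TCP orientation; "ft_force": force on the tool from outside, world axes, zero at the start; "wrist_torque": the same for the moment, N m; "grip_width": opening from 0.0 (shut) to 1.0 (fully open); "gripper_force": force on a finger pad.
Only numpy, scipy, OpenCV 4.12 (cv2) and the standard library are available. Lean on these libraries where they do the work, as an engineer would, in place of code of your own. Each camera call takes 0.05 s, during which the arm holds its last target. There are 200 camera calls.

## Working session

There is one attempt and no reset: what is moved stays moved. The work goes in short steps, each a Python script; the robot and the scene stay as the last script left them, time stands still between calls to the robot, and variables do not carry over. Pictures are saved under pics/ and viewed, at most 10 in all, crops included, and the job is handed in when it is done.

```bash
ls; mkdir -p pics
python3 - <<'E'
from station import env, hand, planner, get_obs, imaging
import cv2, pickle
o=get_obs(); print(o)
d={}
for n in ("side","top","wrist"):
    c=imaging.camera(n); d[n]=c; cv2.imwrite(f"pics/a_{n}.png",c["img"])
    print(n,{k:v for k,v in c.items() if k!="img"})
pickle.dump(d,open("a.pkl","wb"))
E
```

```text
pics
{'t': 0.0, 'qpos': array([-1.13100454e+00,  2.13340160e-01, -3.50543592e-02,  1.32349898e+00,
       -1.53076836e-05,  1.57079289e+00]), 'qvel': array([ 0.0014915 , -0.00069958, -0.00012848,  0.00125725, -0.00022746,
        0.00022314]), 'effort': array([-1.45454724e-03, -6.86173010e+01,  4.87113333e+01,  1.74689165e-02,
        2.77580233e-05, -1.86082207e-05]), 'tool_pos': array([ 212.72702818, -452.11588485,  230.82603545]), 'tcp_rot': array([-3.06490069e+00, -6.85041844e-01,  3.99258608e-04]), 'ft_force': array([-0.54043113, -0.80554395, -0.29654683]), 'wrist_torque': array([-0.00162868, -0.0096316 , -0.0776214 ]), 'gripper_force': 0.0, 'grip_width': 1.0016115117554147}
side {'fovy': 42.42881019357546, 'cx': 257.7513806043919, 'cy': 192.8814400430742, 'origin': array([1354.31313465, -773.6044215 , 1444.61494749]), 'rotation': array([-2.28834248, -0.99162987,  0.35643748])}
top {'fovy': 54.18958940537228, 'cx': 258.2511050970811, 'cy': 188.1178371400073, 'origin': array([ 447.45853939,    5.63012362, 1223.64069806]), 'rotation': array([-2.15575007,  2.19602814, -0.09004674])}
wrist {'fovy': 65.77931052911644, 'cx': 253.7432322271621, 'cy': 194.1338141815309, 'T_tool_cam': array([[-1.07609694e-03, -9.44995224e-01, -3.27082359e-01,
         8.42144148e+01],
       [ 9.99999148e-01, -1.25842455e-03,  3.45812495e-04,
        -1.33402147e+00],
       [-7.38399625e-04, -3.27081708e-01,  9.44995773e-01,
        -1.42006598e+02],
       [ 0.00000000e+00,  0.00000000e+00,  0.00000000e+00,
         1.00000000e+00]])}
```

View pics/a_top.png

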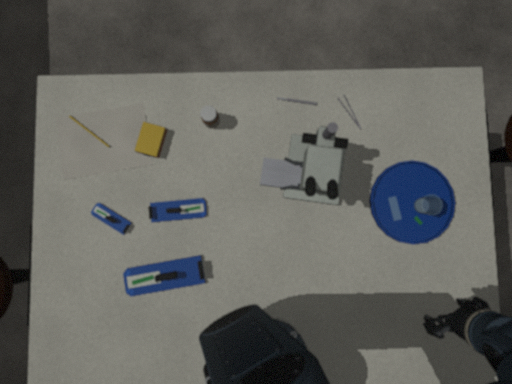

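View pics/a_side.png

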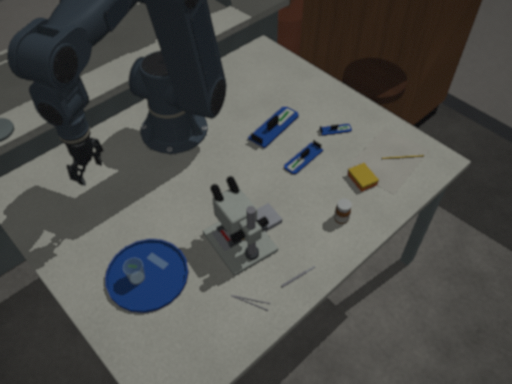

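The top view shows three blue candidates: small at (112,218), middle at (178,210) with its tail to the left and nose to the right, and large at (165,275). The microscope head is at (322,170), its track and mouth point left (262–300, 160–187), and the column is up at (330,130). The slide box is at (151,139), the jar at (209,116) and the beaker tray at (412,202). The description asks for the middle one, so I'll check its size and take a close crop.

```bash
cat > h.py <<'E'
import numpy as np, cv2
from scipy.spatial.transform import Rotation as R
from station import env, hand, planner, get_obs, imaging
def campose(c,o=None):
    if "T_tool_cam" in c:
        T=np.asarray(c["T_tool_cam"]); Rt=R.from_rotvec(o["tcp_rot"]).as_matrix()
        return Rt@T[:3,:3], o["tool_pos"]+Rt@T[:3,3]
    return R.from_rotvec(c["rotation"]).as_matrix(), np.asarray(c["origin"])
def ray(c,px,z,o=None):
    """pixels (n,2) -> world xy on the plane z"""
    px=np.atleast_2d(px).astype(float); f=192/np.tan(np.radians(c["fovy"])/2)
    Rc,p=campose(c,o)
    d=np.c_[(px[:,0]-c["cx"])/f,(px[:,1]-c["cy"])/f,np.ones(len(px))]@Rc.T
    return p[:2]+d[:,:2]*((z-p[2])/d[:,2])[:,None]
def proj(c,P,o=None):
    Rc,p=campose(c,o); f=192/np.tan(np.radians(c["fovy"])/2)
    q=(np.atleast_2d(P)-p)@Rc; return q[:,:2]/q[:,2:]*f+[c["cx"],c["cy"]]
def down(yaw):  # tool pointing down, tool x at world angle yaw
    return (R.from_euler('z',yaw)*R.from_euler('x',np.pi)).as_rotvec()
def snap(n,name):
    o=get_obs(); c=imaging.camera(n); cv2.imwrite(f"pics/{name}.png",c["img"]); return c,o
def blue(img):
    h=cv2.cvtColor(img,cv2.COLOR_BGR2HSV); return cv2.inRange(h,(100,110,50),(128,255,255))
E
python3 - <<'E'
from h import *
import pickle
c=pickle.load(open("a.pkl","rb"))["top"]; im=c["img"]
cs,_=cv2.findContours(blue(im),cv2.RETR_EXTERNAL,cv2.CHAIN_APPROX_NONE)
for k in cs:
    if cv2.contourArea(k)<80: continue
    w=ray(c,k[:,0,:],10).astype(np.float32); r=cv2.minAreaRect(w); print(k[:,0].mean(0),r)
for n,p,z in [("mouth plate corners",[[262,160],[260,186],[300,187],[300,160]],24),("head",[[322,170]],200),("eyep",[[310,186],[332,188]],240)]: print(n,ray(c,p,z).round())
cv2.imwrite("pics/crop1.png",cv2.resize(im[120:300,90:350],None,fx=3,fy=3,interpolation=cv2.INTER_CUBIC))
E
```

```text
[164.87562189 275.39800995] ((277.87274169921875, 315.3992919921875), (85.29683685302734, 249.59999084472656), 9.129448890686035)
[109.90625 217.4375 ] ((464.94732666015625, 487.3079528808594), (126.21285247802734, 42.79436492919922), 57.64316940307617)
[177.76470588 209.64705882] ((486.6395568847656, 267.7508544921875), (59.17869186401367, 175.140869140625), 4.386968612670898)
[412.01293103 202.02155172] ((498.9688415527344, -487.0677490234375), (264.9454040527344, 265.185546875), 42.662113189697266)
mouth plate corners [[ 642.   -5.]
 [ 557.    3.]
 [ 552. -125.]
 [ 639. -128.]]
head [[ 582. -168.]]
eyep [[ 535. -128.]
 [ 529. -186.]]
```

View pics/crop1.png

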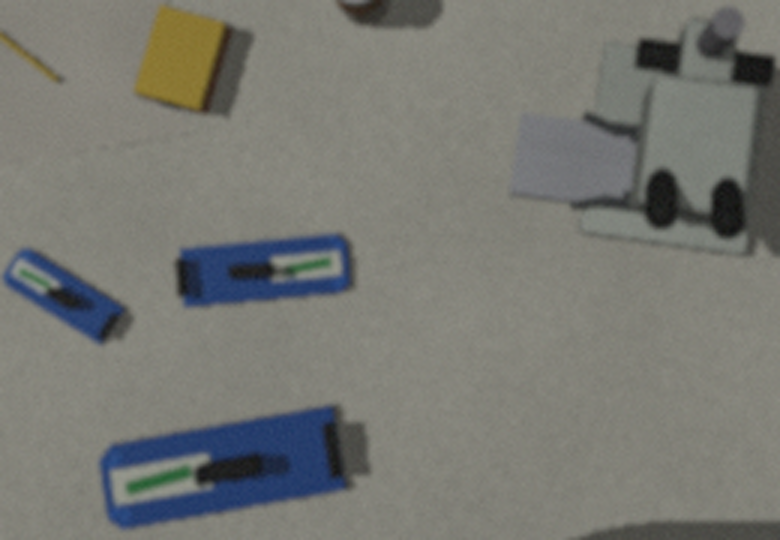

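The crop confirms the middle carrier: about 175×59 mm, tail at crop (185,278), nose at (350,262). The microscope's track runs to the left, with the funnel jaws at crop (610,122) and (592,205). Next are close wrist views of both.

Run:
```python
from h import *
import pickle
yaw=np.radians(94.4)
env.move_ptp([487,335,250],down(yaw)); env.hold(.3); c1,o1=snap("wrist","w_car")
env.move_ptp([600,0,235],down(np.radians(87))); env.hold(.3); c2,o2=snap("wrist","w_mic")
pickle.dump((c1,o1,c2,o2),open("b.pkl","wb"))
cs,_=cv2.findContours(blue(c1["img"]),cv2.RETR_EXTERNAL,cv2.CHAIN_APPROX_NONE)
for k in cs:
    if cv2.contourArea(k)>1500: print(k[:,0].mean(0),cv2.minAreaRect(ray(c1,k[:,0],10,o1).astype(np.float32)))
print(o2["t"],o2["qpos"],o2["tool_pos"],o2["ft_force"])
cv2.imwrite("pics/w_both.png",cv2.resize(np.hstack([c1["img"],c2["img"]]),(800,300),interpolation=cv2.INTER_AREA))
```

```text
[250.0371517  196.76780186] ((485.81658935546875, 272.7711486816406), (63.519081115722656, 179.19287109375), 4.257098197937012)
[ 91.9241517  151.63073852] ((277.9378356933594, 317.69818115234375), (95.6226577758789, 254.1194305419922), 8.931832313537598)
[240.91419142  32.89438944] ((459.4129333496094, 483.79962158203125), (110.81348419189453, 46.163970947265625), 57.29240417480469)
5.0667 [1.09697581e-03 4.27373263e-01 2.71635715e-01 1.41501980e+00
 3.49772030e-05 1.62328760e+00] [599.99840975   0.66922282 235.02664882] [-0.49117931  0.07483241 -0.53643493]
```

View pics/w_mic.png

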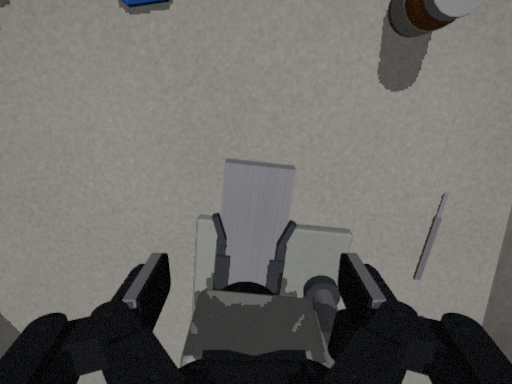

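View pics/w_car.png

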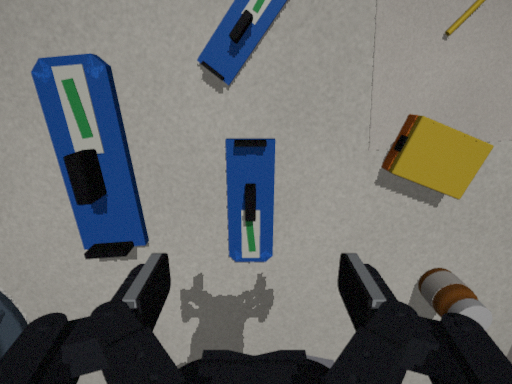

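The carrier's rib is at (250,202), tail at (250,143) and nose at (250,260), with measured size 179×63.5, so it is the right one. In the microscope view the track's end corners are at (226,159) and (294,166), the rails at columns ~214–229 and ~268–283 around row 270, and the head covers everything below row 290. Next I fit the edges.

Run:
```python
from h import *
import pickle
c1,o1,c,o=pickle.load(open("b.pkl","rb"))
g=cv2.cvtColor(c["img"],cv2.COLOR_BGR2GRAY); 
im=cv2.GaussianBlur(c["img"],(3,3),0).astype(float); s=im[:,:,0]-im[:,:,1]  # track is purplish
def edge(prof,lo,up):  # subpixel threshold crossing of prof around index lo.. by largest gradient
    d=np.abs(np.gradient(prof)); i=np.argmax(d[lo:up])+lo; w=d[i-2:i+3]; return (np.arange(i-2,i+3)*w).sum()/w.sum()
def line(pts,z,n):
    w=ray(c,pts,z,o); v=cv2.fitLine(w.astype(np.float32),cv2.DIST_HUBER,0,.01,.01).ravel(); 
    v=v if (v[1]>0) else -v
    t=(w-v[2:])@np.array([-v[1],v[0]]); print(n,"dir deg",np.degrees(np.arctan2(v[1],v[0])),"x at y=-40",v[2]+v[0]/v[1]*(-40-v[3]),"rms",t.std(), "y range",w[:,1].min(),w[:,1].max())
L=[];Rr=[];Li=[];Ri=[]
for r in range(170,210):
    l0=226-(r-159)*8/55; r0=294-(r-166)*9/59
    L.append([edge(s[r],int(l0)-7,int(l0)+8),r]); Rr.append([edge(s[r],int(r0)-7,int(r0)+8),r])
line(L,24,"trackL");line(Rr,24,"trackR")
E_=[[x,edge(s[:,x],155,172)] for x in range(232,288)]; 
w=ray(c,E_,24,o); v=cv2.fitLine(w.astype(np.float32),cv2.DIST_HUBER,0,.01,.01).ravel(); print("end",v, np.degrees(np.arctan2(v[1],v[0])))
for r in range(216,288,6):
    row=g[r]; dark=row<65
    a=max([x for x in range(205,245) if dark[x]],default=None); b=min([x for x in range(255,300) if dark[x]],default=None)
    print(r,a,b,None if a is None or b is None else ray(c,[[a+.5,r],[b-.5,r]],24,o).round(1).tolist())
```

```text
trackL dir deg 80.806595 x at y=-40 555.9821 rms 0.1805018824304317 y range -54.024421535514136 -2.980558345597572
trackR dir deg 80.53161 x at y=-40 644.95654 rms 0.21321901076186672 y range -58.63559867037205 -7.607817028887652
end [ 9.8606527e-01 -1.6635886e-01  6.0689526e+02  5.2792935e+00] -9.576182
216 219 None None
222 221 289 [[553.3, -72.2], [640.3, -76.8]]
228 223 285 [[555.2, -80.9], [635.0, -85.1]]
234 225 282 [[557.1, -89.8], [630.9, -93.6]]
240 225 278 [[556.3, -98.6], [625.4, -102.2]]
246 225 277 [[555.6, -107.5], [623.8, -111.1]]
252 224 276 [[553.5, -116.6], [622.2, -120.2]]
258 229 275 [[559.5, -126.2], [620.6, -129.3]]
264 229 270 [[558.7, -135.5], [613.5, -138.4]]
270 228 268 [[556.6, -145.0], [610.4, -147.8]]
276 227 267 [[554.4, -154.6], [608.6, -157.4]]
282 244 267 [[577.4, -165.6], [608.2, -167.2]]
```

```bash
cat >> h.py <<'E'
YM=np.radians(80.55); U=np.array([np.cos(YM),np.sin(YM)]); X=np.array([U[1],-U[0]]); M=np.array([608.0,5.1])-170*U
def mic(x,y): return M+x*X+y*U
def along(o,b): d=(o["ft_force"]-b); return d[:2]@U, d[:2]@X, d[2]
E
python3 - <<'E'
from h import *
a=np.radians(94.26); t=np.array([np.cos(a),np.sin(a)]); g=np.array([485.8,272.8])+10*t
env.move_ptp([*g,100],down(a)); env.servo_line([*g,15],rate=80)
print(get_obs()["ft_force"]); hand.set_gripper(0.0,50); o=get_obs(); print(o["grip_width"],o["gripper_force"],o["ft_force"],o["tool_pos"],o["t"])
env.servo_line([*g,110],rate=100); env.hold(.3); o=get_obs(); print(o["grip_width"],o["gripper_force"],o["ft_force"],o["wrist_torque"])
p=mic(0,208); env.move_ptp([*p,120],down(YM)); env.hold(.3); o=get_obs(); print(o["t"],o["tool_pos"],o["ft_force"],o["wrist_torque"],o["qpos"])
c,o=snap("wrist","held"); c,o=snap("side","held_s"); cv2.imwrite("pics/held_sc.png",np.hstack([cv2.resize(cv2.imread("pics/held.png"),(400,300)),cv2.resize(c["img"][140:290,170:370],(400,300))]))
E
```

```text
[-0.03174467  0.93268023 -0.41441014]
0.15280661993314382 49.75977659225464 [ 0.27733937 -0.50933906  4.15958921] [485.24883916 282.90478017  15.25062575] 8.25
0.15234518049827414 48.719433546066284 [-0.92384408 -0.20391306 -3.77969385] [ 0.0177227  -0.04431213 -0.01855778]
11.0083 [614.09447025  43.47855642 120.07212964] [ 0.53463508 -0.14357931 -3.49238855] [-0.00195188 -0.02910903 -0.03079589] [7.06566752e-02 4.90504926e-01 7.79984230e-02 1.15821050e+00
 5.16211362e-05 1.80503933e+00]
```

View pics/held_sc.png

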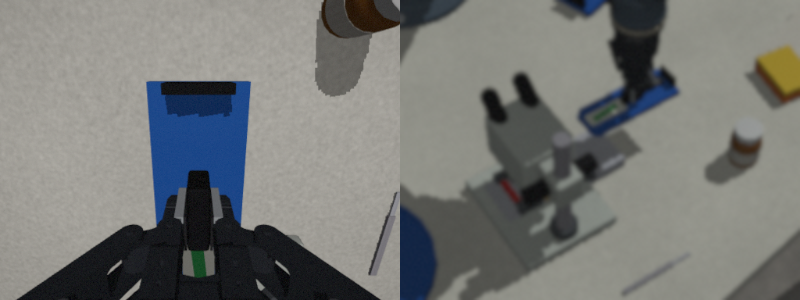

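The carrier is held level and centred: tail at half-size (199,85), rib between the pads, nose pointing at the track. Now I lower it in front of the funnel and slide in, watching forces.

Run:
```python
from h import *
o=get_obs(); b=o["ft_force"].copy()
c=imaging.camera("wrist"); print("tail at", ((ray(c,[[188,105],[320,105]],115,o)-o["tool_pos"][:2])@np.c_[U,X]).round(1))
p=mic(0,208); env.servo_line([*p,41],rate=60); env.hold(.1); o=get_obs(); print("low",np.round(along(o,b),1),o["tool_pos"],o["t"])
y=208
while y>140:
    y-=4; env.servo_line([*mic(0,y),41],rate=40); o=get_obs(); f=along(o,b)
    print(y,np.round(f,1),np.round((o["tool_pos"][:2]-M)@np.c_[U,X],1))
    if abs(f[0])>9 or abs(f[1])>9: break
print(o["t"])
```

```text
tail at [[ 79.1 -32. ]
 [ 79.1  30.6]]
low [-0.7 -0.4  0.9] [614.46281967  42.60934418  41.33360193] 12.725
204 [-0.8 -0.1  0.9] [203.7   0. ]
200 [0.2 0.3 1.4] [199.7   0. ]
196 [-0.3 -0.5  0.4] [195.8   0. ]
192 [ 0.7 -1.1  1.3] [191.8  -0. ]
188 [-0.3 -0.   0.4] [187.8  -0. ]
184 [-0.3  0.4  0.1] [183.7   0. ]
180 [-0.5 -0.2 -0.1] [179.8   0. ]
176 [ 0.7 -0.3  0.5] [175.8  -0. ]
172 [-1.1 -0.   0.3] [171.8  -0. ]
168 [-0.1 -0.8  0.9] [167.8   0. ]
164 [-0.6  0.2  0.9] [163.8  -0. ]
160 [-0.7 -0.5  1. ] [159.8   0. ]
156 [0.3 0.5 0.9] [155.7  -0. ]
152 [0.6 0.4 0.5] [151.8   0. ]
148 [-0.3 -0.   0.9] [147.8   0. ]
144 [-0.6 -0.2  1.5] [143.8  -0. ]
140 [ 1.4 -0.   1.1] [139.8   0. ]
16.975
```

Run:
```python
from h import *
b=get_obs()["ft_force"].copy()
y=140
while y>122:
    y-=3; env.servo_line([*mic(0,y),41],rate=40); o=get_obs(); f=along(o,b); print(y,np.round(f,1))
    if abs(f[0])>9 or abs(f[1])>9: break
env.servo_line([*mic(0,y),39.3],rate=20); env.hold(.15); print("down",np.round(along(get_obs(),b),1))
hand.set_gripper(0.5); env.servo_line([*mic(0,y),100],rate=120)
hand.set_gripper(0.0,30)
q=mic(0,y+79+11+22)
env.servo_line([*q,100],rate=150); env.servo_line([*q,36],rate=100); env.hold(.2)
o=get_obs(); print(o["t"],o["ft_force"],(o["tool_pos"][:2]-M)@np.c_[U,X],o["tool_pos"],o["grip_width"])
c,o=snap("wrist","rel"); s,_=snap("side","rel_s")
cv2.imwrite("pics/rel_c.png",np.hstack([cv2.resize(c["img"],(400,300)),cv2.resize(s["img"][140:290,170:370],(400,300))]))
```

```text
137 [-1.5  0.6 -0.2]
134 [-0.5 -0.   0.1]
131 [-1.6 -0.7 -0.4]
128 [-1.3 -0.6 -0.5]
125 [-2.3  0.5 -1. ]
122 [-1.5  0.4 -1.1]
down [-2.7  0.2 -0.3]
22.3 [-0.16813138  0.74302351 -0.0571845 ] [234.10102643   0.40614064] [618.9251744   68.26444494  36.63940448] 0.0027052397912684786
```

View pics/rel_c.png

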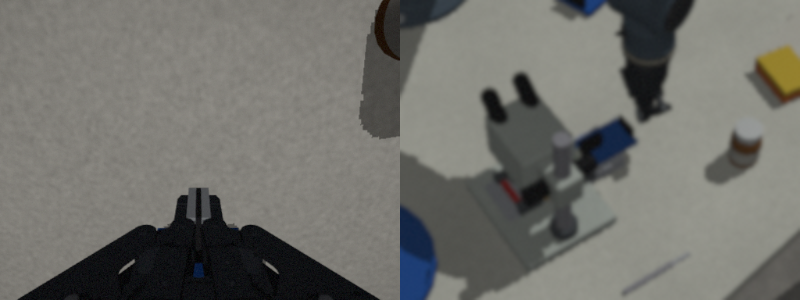

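The carrier lies in the guide, released, with its tail outside. The shut fingers are just behind it. Now I push on the tail, feeling the force.

```bash
cat > push.py <<'E'
from h import *
import sys
def force(b):
    return np.mean([along(get_obs(),b)[:2] for _ in range(1)],0)
b=get_obs()["ft_force"].copy()
y0=(get_obs()["tool_pos"][:2]-M)@U; y=y0; 
y=min(y0,216) ; env.servo_line([*mic(0,y),36],rate=60)
while y>144:
    y-= 2 if y>176 else 1
    env.servo_line([*mic(0,y),36],rate=20); o=get_obs(); f=along(o,b)
    print(y,round(float((o["tool_pos"][:2]-M)@U),1),np.round(f,1),round(o["t"],2))
    if f[0]>(15 if y>176 else 12): env.hold(.1); print("STOP",np.round(along(get_obs(),b),1)); break
    if o["t"]>42: break
E
python3 push.py
```

```text
214 214.0 [ 0.6  0.2 -1.7] 23.1
212 211.9 [0.5 0.4 0.1] 23.35
210 209.9 [ 0.3  1.  -0.9] 23.6
208 207.8 [ 0.4  0.6 -0.2] 23.85
206 205.8 [ 0.2  0.5 -0.7] 24.1
204 203.8 [ 0.2  1.  -0.4] 24.35
202 201.8 [-0.4 -0.1 -0.4] 24.6
200 199.8 [-0.4  0.3 -0.7] 24.85
198 197.8 [-0.   1.6 -0.5] 25.1
196 195.8 [-0.1 -0.6 -0. ] 25.35
194 193.8 [ 0.   0.7 -1.1] 25.6
192 191.8 [ 0.6 -0.1 -0.5] 25.85
190 189.9 [ 1.2  0.5 -1.6] 26.1
188 188.1 [ 2.9  0.2 -1.5] 26.35
186 185.9 [ 2.2  0.7 -2.5] 26.6
184 183.8 [ 2.2  0.3 -0.9] 26.85
182 181.8 [ 1.8  0.8 -0.4] 27.1
180 179.8 [ 1.5  1.1 -1.3] 27.35
178 177.8 [ 1.   0.8 -0.4] 27.6
176 175.8 [ 2.2  0.1 -1.6] 27.85
175 175.0 [ 3.7  0.9 -1. ] 28.1
174 173.9 [ 2.6  0.3 -0.7] 28.35
173 172.9 [ 3.   0.3 -0.5] 28.6
172 171.9 [ 2.8  0.6 -0.9] 28.85
171 170.9 [ 3.1 -0.5 -1.9] 29.1
170 169.9 [ 2.8  0.4 -1.2] 29.35
169 168.9 [ 3.   0.6 -1.3] 29.6
168 167.9 [ 3.3  0.5 -0.5] 29.85
167 166.9 [ 3.  -0.1 -1.6] 30.1
166 165.9 [ 3.3  0.2 -1.5] 30.35
165 164.9 [ 2.5  0.1 -0.6] 30.6
164 163.9 [ 2.5 -0.2 -1.4] 30.85
163 162.9 [ 3.7  0.6 -1.2] 31.1
162 161.9 [ 2.9 -0.4 -1. ] 31.35
161 160.9 [ 3.   0.1 -0.6] 31.6
160 159.9 [ 3.6  0.3 -1.3] 31.85
159 158.9 [ 2.3 -0.2 -1.6] 32.1
158 157.9 [ 3.  -0.8 -1.1] 32.35
157 156.9 [ 3.   1.2 -1.1] 32.6
156 155.9 [ 3.1  1.2 -0.1] 32.85
155 154.9 [ 2.8 -0.6 -1.6] 33.1
154 153.9 [ 2.4 -1.1 -1.6] 33.35
153 152.9 [ 2.3  1.1 -0.9] 33.6
152 151.9 [ 3.5  1.1 -1.1] 33.85
151 151.5 [ 8.1 -0.3 -0.8] 34.1
150 151.5 [15.  -0.8 -0.3] 34.35
STOP [14.1 -1.3 -0.7]
```

Force was a steady ~3 N, then rose to 15 N with no further travel at y≈151.5, which is the stop. I back off and check with the cameras.

Run:
```python
from h import *
env.servo_line([*mic(0,165),36],rate=40); env.servo_line([*mic(0,215),110],rate=150)
env.servo_line([*mic(0,225),220],rate=180); env.hold(.3)
c,o=snap("wrist","fin"); s,_=snap("side","fin_s")
m=blue(c["img"]); m[:, :150]=0; cs,_=cv2.findContours(m,cv2.RETR_EXTERNAL,cv2.CHAIN_APPROX_NONE)
for k in cs:
    if cv2.contourArea(k)>300:
        w=(ray(c,k[:,0],34,o)-M)@np.c_[U,X]; r=cv2.minAreaRect(w.astype(np.float32)); print(k[:,0].mean(0),"y",w[:,0].min(),w[:,0].max(),"x",w[:,1].min(),w[:,1].max(),r)
print(o["t"],o["ft_force"])
cv2.imwrite("pics/fin_c.png",np.hstack([cv2.resize(c["img"],(400,300)),cv2.resize(s["img"][170:270,185:318],(400,300),interpolation=cv2.INTER_CUBIC)]))
```

```text
[254.31012658 239.40506329] y 120.08320635167547 145.10931741295826 x -32.419691040917456 30.109055704364394 ((132.59637451171875, -1.1502685546875), (24.99982452392578, 62.52935791015625), 0.024533163756132126)
36.7833 [ 0.11226433 -0.0145125  -0.11229459]
```

View pics/fin_c.png

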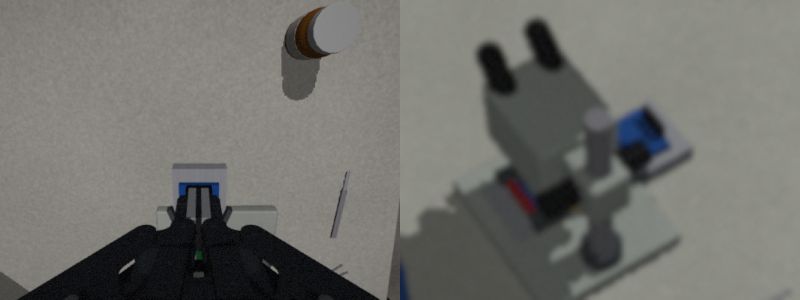

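Run:
```python
from h import *
c=imaging.camera("side"); h=cv2.cvtColor(c["img"],cv2.COLOR_BGR2HSV)
m=cv2.inRange(h,(0,120,60),(10,255,255))|cv2.inRange(h,(168,120,60),(180,255,255))
ys,xs=np.nonzero(m[200:270,200:260]); P=np.c_[xs+200,ys+200]
w=(ray(c,P,35,get_obs())-M)@np.c_[U,X]; print(len(P),"y",np.percentile(w[:,0],[3,50,97]),"x",np.percentile(w[:,1],[3,50,97]))
print(proj(c,[*mic(0,-20),200]))
```

```text
32 y [-48.25171747 -43.62558272 -38.9885555 ] x [-21.37055122  -0.26682327  20.70574542]
[[228.09549358 202.42644622]]
```

```bash
python3 -c "
from station import job_done
print(job_done())"
```

```text
the job is handed in; nothing more can be done
None
```

I slid the carrier past the roller until it met firm resistance (3 N rising to 15 N, which I took as the red stop), let go and handed the job in at about 37 s. The nose measured y ≈ -35 mm and the stop's face about -38 mm, each good to about 2 mm. The judge's result was not shown.

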